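# Swing the reading head to the yellow-capped bottle

## Robot

A 6-joint arm with a two-finger parallel gripper is mounted at the origin on a cart in front of the work surface, level with it; the furniture and walls round the work are solid. World frame = base frame: x ahead of the robot, y to its left, z up, the work surface at z = 0. Lengths are in m, angles in rad, forces in N, time in s.
With the tool pointing down it reaches from about 0.4 to 0.825 m from the base axis. Payload 7 kg.
Tool frame: the origin (TCP) lies at the very end of the fingers, on their centre line; the grasp point (between the pads) lies arm.grip_point_offset behind it (arm.grip_point_offset is the distance from the TCP to the grasp point, in m); z points along the fingers, y is the line along which they close (so a half turn about z gives the same grasp; the last joint's range is limited). The gripper opens to 88 mm and grips with 3 to 60 N. Pads are 19 mm wide; open, the fingers measure 130 mm over their backs; the gripper's body (78 mm by 193 mm) begins 47 mm behind the grasp point.
Start: joints at [1.487, 0.359, 0.012, 0, -1.224, -0.288], TCP at [0.245, 0.629, 0.227] pointing down, gripper open.
Joint ranges: [-3.07, 3.07], [-1.43, 2.12], [-1.02, 1.25], [-3.03, 1.67], [-3.05, -0], [-3.03, 3.03]. Speed limits (rad/s): [2.39, 2.39, 3.01, 3.14, 3.14, 3.14].

## Interface

Orientations are given as [roll, pitch, yaw] about the fixed x, y, z axes, in that order (R = Rz(yaw) Ry(pitch) Rx(roll)).
In Python, from station import arm gives the robot as it stands.
- The arm moves only by the shell command python3 -m crank 'ROWS' [OPENING] [FORCE]. ROWS is JSON, a list of rows, each an object of numbers: "dx", "dy", "dz": the shift along the tool's x, y, z in cm; "wx", "wy", "wz": the turn, a rotation vector about the tool's x, y, z in degrees. A call has exactly 10 rows; each row is the pose to reach, as a shift and turn from the pose commanded when the call began, along the tool's axes at that moment; what a row does not reach only later rows make up. A row lasts 1/8 s, in which the tool goes at most 62.5 mm and 10.7 degrees, less where a joint would pass 70% of its speed; a pose out of reach is approached as far as the arm can. A call with a gripper value outside its range is refused whole. OPENING is the finger opening in cm, from 0 to 8.76, set as the call begins (- or left out, the last holds). The fingers move at their own pace and stop on an object; FORCE is the grip in N (left out, the last holds). Time passes only in rows, so rows that repeat a pose let the fingers close, or fill a call up. It gives the time, the measured TCP pose, the force, the opening and the grip force at its end, in the units of the state.
- arm.get_state(): the state, without advancing time (a new reading comes with each control period).
- arm.grab_frame(name): name is "side" or "top"; returns the picture (400x640x3 uint8, red, green, blue); there is no depth.
- arm.calibration(name): a dict with "fx", "fy", "cx", "cy" (pixels), "world_from_camera" (4x4, takes a point from camera to world coordinates). Camera axes: x right, y down, z forward; pixel columns grow to the right and rows downward; lengths in m; the calibration is good to about 2 mm. A picture is of the moment at which its call begins. calibration takes no time and is no camera call.
- arm.job_done(): hands the job in; it is judged then, once.
Trained networks look in the newest picture that a camera, given by its name, has taken for a name from the list of things; names that differ only in an ending like _2 or _b are one class to them, and where a whole thing is asked for, a point or a joint stands for the part that bears it (a point fixed in the world has none). Each returns a list of dicts, best first, with "confidence" (0 to 1); they miss things now and then, are a little off and sometimes report something else, mostly with a low value. They report only what shows in the picture. A call takes as long as a camera call. They do not tell look-alikes from the thing itself.
- arm.find_in(camera, query): "centre" ([x, y, z] in m, in world coordinates, good to about 4 mm: the middle of the surface that is visible of it).
- arm.masks_of(camera, query): "pixels" (400x640 bool, what is visible of it).
- arm.mark_of(camera, query): "centre" ([x, y, z] in m, in world coordinates, good to about 4 mm: a listed point, or the origin of a listed thing).
The state is a dict: "t": time; "q": joint angles; "qd": joint speeds; "joint_efforts": joint torques, N m; "eef_pos": TCP position; "ee_rot": TCP orientation; "force": force on the tool from outside, world axes, zero at the start; "moment": the same for the moment, N m; "width": finger opening in m; "gripper_force": force on a finger pad.
Only numpy, scipy, OpenCV 4.12 (cv2) and the standard library are available. Lean on these libraries where they do the work, as an engineer would, in place of code of your own. Each camera call takes 0.05 s, during which the arm holds its last target. There are 200 camera calls.

## Task

Bring the reading station's head over the yellow-capped one of its three bottles: by the red ball, lift the arm out of its notch in the blue comb gate, swing it along the gate, and lower it fully into the notch in line with that bottle. Set the arm down gently rather than letting it drop, and leave the three bottles standing in their seats.

Things in the scene. Friction and masses are not known exactly. Their poses are not given: they have to be found in the camera images.
- station: Fixed reading station: white base plate 245 x 310 x 12 mm, aluminium post at its back. Origin on the bench under the post's axis; z up, the arm side is -x. Three seats and a white reference tile lie 120 mm from that axis, at -39, +13, +39 (seats) and -13 deg (tile), measured from -x, positive towards +y. Each has a gate notch at the same angle.
- pivot (a point): Point on the post's axis, 120 mm above the bench, about which the arm swings and lifts.
- knob (a point): Centre of the red ball, 32 mm diameter, on the arm's upturned free end: 225 mm out from the post's axis, 45 mm above the pivot (165 mm above the bench) with the arm down. Free all round: grip from above at any yaw; it may turn between the fingers. The arm's level 10 mm steel rod (axis at pivot height) ends and bends up to the ball from 200 mm out.
- head (a point): Lens under the black reading head (36 x 30 x 26 mm) that the arm carries 120 mm out from the post's axis; 102 mm above the bench with the arm down, about 20 mm above the bottle caps.
- gate (a point): Top of the middle of the blue comb gate, an upright strip 8 mm thick, 37 mm high, on thin legs, curved at 175 mm about the post's axis, on the -x side. The flat tops (lands) between its notches are 131 mm above the bench; notches are 16 mm wide, 16 mm deep, with rounded shoulders. A dark post 162 mm high ends the gate at 52 deg either side.
- swing (a joint): Turn of the arm about the post, rad: 0 in the notch of the reference tile, where it starts; positive towards the station's +y side. The seats' notches are at -0.454, +0.454 and +0.908. Little friction; a notch leaves about 0.017 rad of play either way.
- lift (a joint): Rise of the arm about a horizontal hinge at the pivot, rad: 0 fully down in a notch, 0.22 at the upper stop. Above about 0.092 (21 mm of rise at the ball) the rod clears the lands. The arm falls by its own weight (about 0.2 kg, 1.5 N at the ball) and rests on a land if let go between notches.
- yellow_bottle: Plastic reagent bottle, yellow screw cap, 32 mm diameter, 70 mm tall, upright; origin at the centre of its underside. It stands loose in one of the three round seats (35 mm wide, 5 mm deep) of the station; which bottle has which seat varies. This is the one to be read.
- black_bottle: Plastic reagent bottle, black screw cap, 32 mm diameter, 74 mm tall, upright; origin at the centre of its underside. It stands loose in one of the three round seats (35 mm wide, 5 mm deep) of the station; which bottle has which seat varies.
- white_bottle: Plastic reagent bottle, white screw cap, 32 mm diameter, 70 mm tall, upright; origin at the centre of its underside. It stands loose in one of the three round seats (35 mm wide, 5 mm deep) of the station; which bottle has which seat varies.
There are look-alikes about, which are no part of the job. What is shaped like the black_bottle but green or purple is not meant.

How it is judged:
By the outcome, as a careful person would: the job done as asked, in the order asked, and still so for the second after the job is handed in, with the robot touching nothing.
It also fails if it takes over 37 s, if anything falls off the work surface, if the arm or the gripper's body presses on something with over 40 N, if the wrist force passes 120 N, or if a joint passes its speed limit or range.

## Working session

There is one attempt and no reset: what is moved stays moved. The work goes in short steps, Python scripts to look and compute and a shell command to move; the robot and the scene stay as the last step left them, time stands still between calls to the robot, and variables do not carry over. Pictures are saved under pics/ and viewed, at most 10 in all, crops included, and the job is handed in when it is done.

```bash
mkdir -p pics; ls; cat > h.py <<'E'
from station import arm
import numpy as np, cv2
def save(cam,fn):
    im=arm.grab_frame(cam); cv2.imwrite('pics/'+fn,im[:,:,::-1]); return im
def proj(cam,p):
    c=arm.calibration(cam); q=np.linalg.inv(c['world_from_camera'])@np.append(p,1)
    return np.round([c['fx']*q[0]/q[2]+c['cx'],c['fy']*q[1]/q[2]+c['cy']],1)
def ray(cam,u,v):
    c=arm.calibration(cam); T=c['world_from_camera']
    d=T[:3,:3]@np.array([(u-c['cx'])/c['fx'],(v-c['cy'])/c['fy'],1]); return T[:3,3],d/np.linalg.norm(d)
def tri(o):
    A=0;b=0
    for cam,u,v in o:
        p,d=ray(cam,u,v); M=np.eye(3)-np.outer(d,d); A=A+M; b=b+M@p
    return np.linalg.solve(A,b)
E
python3 - <<'E'
from h import *
a=save('side','s0.png'); b=save('top','t0.png')
s=arm.get_state(); print(s['t'],s['eef_pos'],s['ee_rot'],s['width'],arm.grip_point_offset)
for c in('side','top'):
    print(c, arm.calibration(c)['world_from_camera'].round(3).tolist())
    for n in('knob','pivot','gate','head','station','yellow_bottle','black_bottle','white_bottle'):
        for r in arm.mark_of(c,n)[:3]: print(c,n,np.round(r['centre'],3),round(r['confidence'],2),proj(c,r['centre']))
E
```

```text
pics
0.1 [0.24509541 0.62848683 0.22574259] [ 3.14017796e+00 -1.18083717e-04 -3.71895657e-01] 0.08783734218862445 0.0188
side [[-0.967, -0.189, 0.173, 0.387], [-0.255, 0.652, -0.714, 0.805], [0.022, -0.734, -0.679, 0.691], [0.0, 0.0, 0.0, 1.0]]
side knob [0.428 0.189 0.162] 0.86 [375.8 190.6]
side pivot [0.659 0.214 0.124] 0.91 [249.8 191.7]
side pivot [0.428 0.188 0.164] 0.25 [376.2 189.6]
side gate [0.481 0.232 0.131] 0.86 [340.7 213.6]
side head [0.537 0.2   0.103] 0.77 [314.5 207.4]
side head [0.653 0.216 0.004] 0.44 [256.9 236.8]
side station [ 0.651  0.214 -0.002] 0.96 [258.3 238.5]
side yellow_bottle [0.567 0.3   0.007] 0.72 [284.3 276.3]
side black_bottle [ 0.371  0.138 -0.004] 0.88 [398.1 240.2]
side black_bottle [ 0.345  0.257 -0.002] 0.77 [404.3 287.4]
side black_bottle [0.541 0.251 0.005] 0.62 [304.8 260.7]
side white_bottle [0.533 0.198 0.101] 0.72 [316.7 207.8]
side white_bottle [0.556 0.15  0.009] 0.5 [310.9 222.4]
top [[0.129, -0.971, 0.203, 0.369], [-0.992, -0.125, 0.029, 0.184], [-0.003, -0.205, -0.979, 0.955], [0.0, 0.0, 0.0, 1.0]]
top knob [0.433 0.185 0.169] 0.92 [322.7 255.2]
top pivot [0.655 0.219 0.124] 0.9 [319.8 142.2]
top pivot [0.541 0.252 0.006] 0.5 [297.9 207.8]
top gate [0.48  0.232 0.128] 0.63 [301.3 228.7]
top head [0.531 0.2   0.103] 0.78 [321.3 206.7]
top head [0.479 0.234 0.125] 0.34 [300.2 229.3]
top station [0.651 0.214 0.001] 0.6 [321.6 162.2]
top yellow_bottle [0.562 0.299 0.008] 0.74 [277.7 195.6]
top black_bottle [0.341 0.259 0.004] 0.65 [281.4 301.3]
top black_bottle [ 0.371  0.131 -0.005] 0.57 [343.7 294.5]
top black_bottle [0.541 0.251 0.006] 0.53 [298.2 207.8]
top white_bottle [0.554 0.148 0.004] 0.57 [346.  208.4]
```

View pics/s0.png

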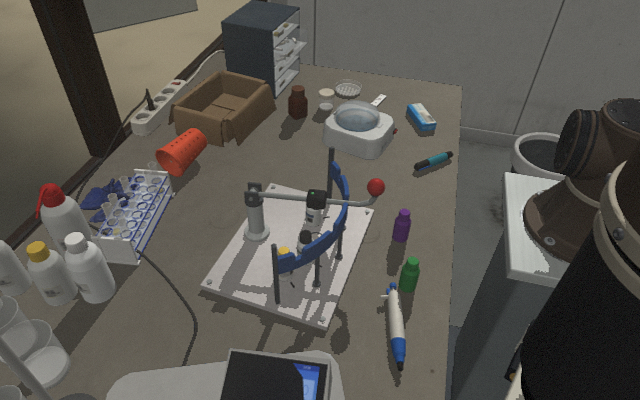

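View pics/t0.png

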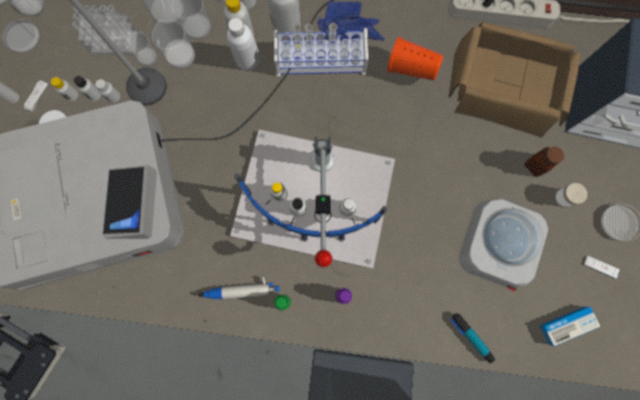

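The side view shows the station's red ball at about (376,187), with the arm in the notch by the tile. The blue gate runs from (275,270) to (335,155). The yellow cap is at (284,252) behind the gate. In the top view, the caps in the seats are yellow (277,189), black (298,205) and white (349,206). The ball is at (323,258).

Candidates for the yellow bottle:
- The seated one at top (277,189).
- Loose yellow-capped bottles at top (57,82) and (234,5). The second is also at side (37,250).

The green (282,302) and purple (344,296) bottles are look-alikes of the black one. I choose the seated one, at +39°.

```bash
python3 - <<'E'
from h import *
a=arm.grab_frame('side'); b=arm.grab_frame('top')
o=[]
for c,im in(('side',a),('top',b)):
    m=arm.masks_of(c,'knob')[0]; v,u=np.nonzero(m['pixels']); 
    h=im.astype(int); r=(h[...,0]>110)&(h[...,1]<60)&(h[...,2]<70); 
    k=np.zeros_like(r); k[v.min()-4:v.max()+5,u.min()-4:u.max()+5]=1
    V,U=np.nonzero(r&k)
    mc=((u.min()+u.max())/2,(v.min()+v.max())/2); rc=((U.min()+U.max())/2,(V.min()+V.max())/2)
    print(c,m['confidence'],mc,u.ptp() if hasattr(u,'ptp') else np.ptp(u),rc,np.ptp(U),np.ptp(V)); o.append((c,*rc))
K=tri(o); print('knob',K,[proj(c,K) for c in('side','top')])
P={}
for n in('pivot','head','gate','station'):
    P[n]=np.mean([arm.mark_of(c,n)[0]['centre'] for c in('side','top') for _ in range(2)],0); print(n,P[n].round(4))
for n in('yellow_bottle','black_bottle','white_bottle'):
    for c in('side','top'): print(n,c,[(np.round(r['centre'],3),round(r['confidence'],2)) for r in arm.find_in(c,n)[:3]])
s=cv2.resize(a[150:330,190:430],None,fx=2,fy=2,interpolation=2); t=cv2.resize(b[120:300,220:400],None,fx=2,fy=2,interpolation=2)
cv2.imwrite('pics/c1.png',np.hstack([s[:,:420],t])[:,:,::-1])
E
```

```text
side 0.86 (np.float64(317.5), np.float64(192.5)) 133 (np.float64(376.0), np.float64(183.5)) 14 9
top 0.88 (np.float64(322.5), np.float64(203.0)) 17 (np.float64(323.5), np.float64(258.0)) 15 16
knob [0.42924268 0.18336221 0.17356098] [array([376.6, 183.6]), array([323.6, 257.4])]
pivot [0.6547 0.2144 0.1222]
head [0.5353 0.1992 0.102 ]
gate [0.4796 0.2316 0.1289]
station [6.511e-01 2.152e-01 2.000e-04]
yellow_bottle side [(array([0.562, 0.307, 0.031]), 0.71)]
yellow_bottle top [(array([0.558, 0.295, 0.059]), 0.76)]
black_bottle side [(array([0.343, 0.265, 0.047]), 0.81), (array([0.545, 0.259, 0.069]), 0.71), (array([0.368, 0.144, 0.044]), 0.63)]
black_bottle top [(array([0.538, 0.249, 0.063]), 0.81), (array([0.339, 0.255, 0.059]), 0.8), (array([0.37 , 0.134, 0.052]), 0.49)]
white_bottle side [(array([0.551, 0.164, 0.036]), 0.62)]
white_bottle top [(array([0.551, 0.152, 0.058]), 0.78)]
```

View pics/c1.png

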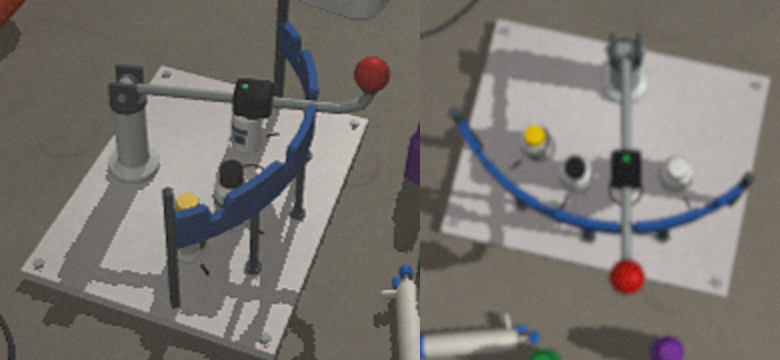

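The crop confirms it. The yellow cap sits in the outermost +y seat at +39°, just behind the last notch, with the black one at +13° and the white one at −39°. The arm is over the tile. Next I'll fit the station pose.

```bash
cat > fit.py <<'E'
from h import *
from scipy.optimize import least_squares
K=tri([('side',376,187.3),('top',323.3,258)])
d=np.pi/180
obs=[(.225,-13,K,3),(.12,-13,[.5353,.1992],1),(0,0,[.6547,.2144],1),(0,0,[.6511,.2152],1),(.175,0,[.4796,.2316],1),(.12,39,[.5645,.2995],1),(.12,13,[.541,.2515],1),(.12,-39,[.555,.149],1)]
pt=lambda p,r,th:p[:2]+r*np.array([-np.cos(th*d-p[2]),np.sin(th*d-p[2])])
f=least_squares(lambda p:np.concatenate([w*(pt(p,r,th)-np.array(o)[:2]) for r,th,o,w in obs]),[.655,.214,-.1]).x
E
python3 - <<'E'
from fit import *
print('K',K,'fit',f)
for r,th,o,w in obs: print(r,th,((pt(f,r,th)-np.array(o)[:2])*1e3).round(1))
print('knob start',pt(f,.225,-13),'end',pt(f,.225,39))
s=arm.get_state(); from scipy.spatial.transform import Rotation as R
Rm=R.from_euler('xyz',s['ee_rot']).as_matrix()
print('tool axes',Rm.round(3).tolist()); 
tgt=np.append(pt(f,.225,-13),.300); print('to above cm',Rm.T@(tgt-s['eef_pos'])*100,'yaw tgt deg',-(-13-f[2]/d),'now',s['ee_rot'][2]/d)
E
```

```text
K [0.42903352 0.18370229 0.16527999] fit [ 0.65254845  0.2153114  -0.08675629]
0.225 -13 [0.7 0.2]
0.12 -13 [-1.6 -0.6]
0 0 [-2.2  0.9]
0 0 [1.4 0.1]
0.175 0 [-1.4 -1.1]
0.12 39 [ 1.7 -0.9]
0.12 13 [-2.6  0.8]
0.12 -39 [-1.9 -0.8]
knob start [0.42975414 0.18388378] end [0.49061728 0.37152694]
tool axes [[0.932, -0.363, 0.0], [-0.363, -0.932, -0.0], [0.0, 0.0, -1.0]]
to above cm [33.35747462 34.75452922 -7.34106351] yaw tgt deg 8.02923079645181 now -21.300179621593962
```

```bash
python3 -m crank '[{"dx":1,"dy":1,"dz":-3},{"dx":5,"dy":5.2,"dz":-3,"wz":-4},{"dx":9,"dy":9.4,"dz":-3,"wz":-9},{"dx":13.2,"dy":13.8,"dz":-3,"wz":-14},{"dx":17.5,"dy":18.2,"dz":-3,"wz":-19},{"dx":21.7,"dy":22.6,"dz":-3,"wz":-24},{"dx":26,"dy":27,"dz":-3,"wz":-29.3},{"dx":30,"dy":31.2,"dz":-3,"wz":-29.3},{"dx":33.4,"dy":34.8,"dz":-3,"wz":-29.3},{"dx":33.4,"dy":34.8,"dz":-3,"wz":-29.3}]' 6 8
cat > off.py <<'E'
from fit import *
from scipy.spatial.transform import Rotation as R
import sys
s=arm.get_state(); Rm=R.from_euler('xyz',s['ee_rot']).as_matrix()
E
python3 - <<'E'
from off import *
print(s['t'],s['eef_pos'],s['ee_rot']/d,s['force'],s['width'])
print(Rm.T@(np.array([.4294,.1838,.1652-.0188])-s['eef_pos'])*100)
E
```

```text
2.2 [0.2452149  0.62885922 0.22657595] [ 1.79999428e+02 -1.70833588e-03 -2.13001796e+01] [-0.50519036  0.27611346  0.38508009] 0.08765201881835714
[33.32706518 34.775046    8.01893579]$[0]: bad value
```

```bash
python3 -m crank '[{"dx":1,"dy":1,"dz":-3,"wx":0,"wy":0,"wz":0},{"dx":5,"dy":5.2,"dz":-3,"wx":0,"wy":0,"wz":-4},{"dx":9,"dy":9.4,"dz":-3,"wx":0,"wy":0,"wz":-9},{"dx":13.2,"dy":13.8,"dz":-3,"wx":0,"wy":0,"wz":-14},{"dx":17.5,"dy":18.2,"dz":-3,"wx":0,"wy":0,"wz":-19},{"dx":21.7,"dy":22.6,"dz":-3,"wx":0,"wy":0,"wz":-24},{"dx":26,"dy":27,"dz":-3,"wx":0,"wy":0,"wz":-29.3},{"dx":30,"dy":31.2,"dz":-3,"wx":0,"wy":0,"wz":-29.3},{"dx":33.4,"dy":34.8,"dz":-3,"wx":0,"wy":0,"wz":-29.3},{"dx":33.4,"dy":34.8,"dz":-3,"wx":0,"wy":0,"wz":-29.3}]' 6 8
python3 - <<'E'
from off import *
print(s['t'],s['eef_pos'],s['ee_rot']/d,s['force'],s['width'])
print(Rm.T@(np.array([.4294,.1838,.1652-.0188])-s['eef_pos'])*100)
E
```

```text
t: 3.45
eef_pos: [0.4306, 0.1807, 0.2569]
ee_rot: [-3.141, -0.001, 0.136]
force: [-0.3, -0.2, 0.3]
width: 0.0598
gripper_force: 0.0
3.45 [0.43061184 0.18065333 0.25689248] [-1.79986182e+02 -2.86999835e-02  7.76780741e+00] [-0.29420731 -0.23472664  0.3186127 ] 0.0598133970312393
[-0.08307694 -0.32549418 11.04928703]
```

```bash
python3 -m crank '[{"dx":-0.1,"dy":0,"dz":3,"wx":0,"wy":0,"wz":0},{"dx":-0.1,"dy":0,"dz":6,"wx":0,"wy":0,"wz":0},{"dx":-0.1,"dy":0,"dz":8,"wx":0,"wy":0,"wz":0},{"dx":-0.1,"dy":0,"dz":9.5,"wx":0,"wy":0,"wz":0},{"dx":-0.1,"dy":0,"dz":10.5,"wx":0,"wy":0,"wz":0},{"dx":-0.1,"dy":0,"dz":11,"wx":0,"wy":0,"wz":0},{"dx":-0.1,"dy":0,"dz":11,"wx":0,"wy":0,"wz":0},{"dx":-0.1,"dy":0,"dz":11,"wx":0,"wy":0,"wz":0},{"dx":-0.1,"dy":0,"dz":11,"wx":0,"wy":0,"wz":0},{"dx":-0.1,"dy":0,"dz":11,"wx":0,"wy":0,"wz":0}]'
python3 - <<'E'
from off import *
print(s['t'],s['eef_pos'],s['ee_rot']/d,s['force'],s['width'])
print(Rm.T@(np.array([.4294,.1838,.1652-.0188])-s['eef_pos'])*100)
a=arm.grab_frame('side'); b=arm.grab_frame('top')
x=cv2.resize(a[90:240,270:450],(480,400)); y=cv2.resize(b[190:310,260:380],(400,400))[:,40:360]
cv2.imwrite('pics/c2.png',np.hstack([x,y])[:,:,::-1])
E
```

```text
t: 4.7
eef_pos: [0.4291, 0.1832, 0.1468]
ee_rot: [-3.141, -0.0, 0.139]
force: [0.8, 1.4, -0.3]
width: 0.0599
gripper_force: 0.0
4.7 [0.42910262 0.18321608 0.1468301 ] [-1.79979705e+02 -2.46766752e-02  7.99139398e+00] [ 0.77856362  1.3507853  -0.28480459] 0.05990699237916453
[ 0.03754859 -0.05367497  0.04304509]
```

View pics/c2.png

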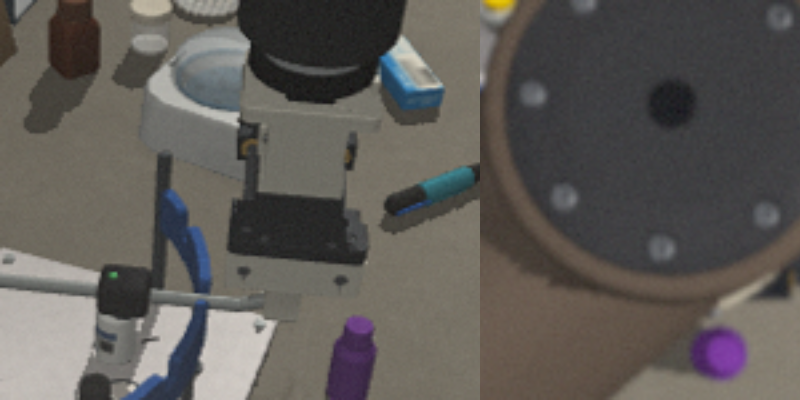

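The fingers stand on either side of the ball, which is hidden between them, with the rod running into the gap at crop (265,302). Now I close.

```bash
python3 -m crank '[{"dx":0,"dy":0,"dz":0,"wx":0,"wy":0,"wz":0},{"dx":0,"dy":0,"dz":0,"wx":0,"wy":0,"wz":0},{"dx":0,"dy":0,"dz":0,"wx":0,"wy":0,"wz":0},{"dx":0,"dy":0,"dz":0,"wx":0,"wy":0,"wz":0},{"dx":0,"dy":0,"dz":0,"wx":0,"wy":0,"wz":0},{"dx":0,"dy":0,"dz":0,"wx":0,"wy":0,"wz":0},{"dx":0,"dy":0,"dz":0,"wx":0,"wy":0,"wz":0},{"dx":0,"dy":0,"dz":0,"wx":0,"wy":0,"wz":0},{"dx":0,"dy":0,"dz":-0.2,"wx":0,"wy":0,"wz":0},{"dx":0.1,"dy":0,"dz":-0.4,"wx":0,"wy":0,"wz":0}]' 2.5 15
```

```text
t: 6.05
eef_pos: [0.4298, 0.1832, 0.1506]
ee_rot: [3.142, 0.0, 0.139]
force: [-0.4, 1.1, -1.3]
width: 0.031
gripper_force: 15.0
```

```bash
python3 -m crank '[{"dx":0.05,"dy":0,"dz":-0.3,"wx":0,"wy":0,"wz":0},{"dx":0.1,"dy":0,"dz":-0.6,"wx":0,"wy":0,"wz":0},{"dx":0.2,"dy":0,"dz":-1.0,"wx":0,"wy":0,"wz":0},{"dx":0.3,"dy":0,"dz":-1.4,"wx":0,"wy":0,"wz":0},{"dx":0.4,"dy":0,"dz":-1.8,"wx":0,"wy":0,"wz":0},{"dx":0.5,"dy":0,"dz":-2.2,"wx":0,"wy":0,"wz":0},{"dx":0.65,"dy":0,"dz":-2.6,"wx":0,"wy":0,"wz":0},{"dx":0.7,"dy":0,"dz":-2.7,"wx":0,"wy":0,"wz":0},{"dx":0.7,"dy":0,"dz":-2.7,"wx":0,"wy":0,"wz":0},{"dx":0.7,"dy":0,"dz":-2.7,"wx":0,"wy":0,"wz":0}]'
python3 - <<'E'
from off import *
# arc from the present commanded pose (yaw a0 = 8 deg) about the fitted pivot, in tool axes at the start
print(s['eef_pos'],s['width'],s['force'])
g=s['eef_pos'][:2]-f[:2]; r=np.hypot(*g); a=-np.arctan2(g[1],-g[0])/d; print('r',r,'station angle',-a+f[2]/d)
for k in np.linspace(0,52,14):
    w=k*d; R2=np.array([[np.cos(-w),-np.sin(-w)],[np.sin(-w),np.cos(-w)]])
    m=np.append(f[:2]+R2@g-s['eef_pos'][:2],0); print(k,(Rm.T@m*100).round(2)[:2])
save('side','s3.png')
E
```

```text
t: 7.3
eef_pos: [0.4369, 0.1843, 0.1775]
ee_rot: [3.142, -0.0, 0.14]
force: [4.7, -0.5, -3.3]
width: 0.0308
gripper_force: 15.0
[0.43692903 0.18428954 0.17746587] 0.030799907469179325 [ 4.67773081 -0.53112608 -3.27997784]
r 0.21783960244465528 station angle -13.157915776742069
0.0 [0. 0.]
4.0 [ 0.05 -1.52]
8.0 [ 0.2  -3.03]
12.0 [ 0.46 -4.53]
16.0 [ 0.82 -6.01]
20.0 [ 1.29 -7.45]
24.0 [ 1.85 -8.87]
28.0 [  2.52 -10.24]
32.0 [  3.27 -11.55]
36.0 [  4.12 -12.82]
40.0 [  5.05 -14.02]
44.0 [  6.06 -15.15]
48.0 [  7.16 -16.21]
52.0 [  8.32 -17.19]
```

View pics/s3.png

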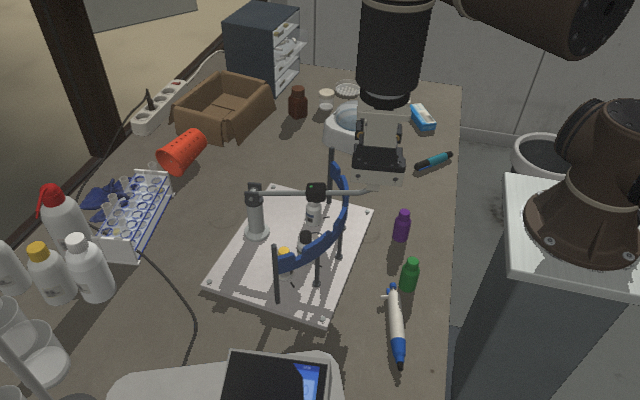

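The arm is lifted and the rod sits above the gate at (345,190). The bottles are undisturbed and the wrist force is small. Now I swing it along the arc.

```bash
python3 -m crank '[{"dx":0.05,"dy":-0.75,"dz":0,"wx":0,"wy":0,"wz":2},{"dx":0.1,"dy":-1.9,"dz":0,"wx":0,"wy":0,"wz":5},{"dx":0.25,"dy":-3.05,"dz":0,"wx":0,"wy":0,"wz":8},{"dx":0.4,"dy":-4.15,"dz":0,"wx":0,"wy":0,"wz":11},{"dx":0.65,"dy":-5.25,"dz":0,"wx":0,"wy":0,"wz":14},{"dx":0.95,"dy":-6.35,"dz":0,"wx":0,"wy":0,"wz":17},{"dx":1.3,"dy":-7.45,"dz":0,"wx":0,"wy":0,"wz":20},{"dx":1.7,"dy":-8.5,"dz":0,"wx":0,"wy":0,"wz":23},{"dx":2.2,"dy":-9.55,"dz":0,"wx":0,"wy":0,"wz":26},{"dx":2.5,"dy":-10.25,"dz":0,"wx":0,"wy":0,"wz":28}]'
python3 - <<'E'
from off import *
g=s['eef_pos'][:2]-f[:2]; r=np.hypot(*g); a=np.arctan2(g[1],-g[0])/d+f[2]/d; print('r',r,'station angle',a,s['ee_rot']/d,s['eef_pos'])
print('force in tool',Rm.T@s['force'])
E
```

```text
t: 8.6
eef_pos: [0.4476, 0.2888, 0.1771]
ee_rot: [3.14, -0.0, -0.35]
force: [8.5, -3.2, -4.0]
width: 0.0309
gripper_force: 15.0
r 0.2177299675698091 station angle 14.745527919157656 [ 1.79890598e+02 -1.91641518e-02 -2.00751609e+01] [0.44758298 0.28876544 0.17713063]
force in tool [9.10070445 0.06321539 4.00017591]
```

```bash
python3 -m crank '[{"dx":0.15,"dy":-1.15,"dz":0,"wx":0,"wy":0,"wz":3},{"dx":0.3,"dy":-2.25,"dz":0,"wx":0,"wy":0,"wz":6},{"dx":0.45,"dy":-3.4,"dz":0,"wx":0,"wy":0,"wz":9},{"dx":0.7,"dy":-4.5,"dz":0,"wx":0,"wy":0,"wz":12},{"dx":0.95,"dy":-5.6,"dz":0,"wx":0,"wy":0,"wz":15},{"dx":1.25,"dy":-6.7,"dz":0,"wx":0,"wy":0,"wz":18},{"dx":1.65,"dy":-7.75,"dz":0,"wx":0,"wy":0,"wz":21},{"dx":2.0,"dy":-8.6,"dz":0,"wx":0,"wy":0,"wz":23.5},{"dx":2.1,"dy":-8.9,"dz":0,"wx":0,"wy":0,"wz":24.2},{"dx":2.1,"dy":-8.9,"dz":0,"wx":0,"wy":0,"wz":24.2}]'
python3 - <<'E'
from off import *
g=s['eef_pos'][:2]-f[:2]; r=np.hypot(*g); a=np.arctan2(g[1],-g[0])/d+f[2]/d; print('r',r,'station angle',a,s['ee_rot']/d,s['eef_pos'])
print('force in tool',Rm.T@s['force'])
a=save('side','s4.png');b=save('top','t4.png')
x=cv2.resize(a[130:310,200:400],(400,360)); y=cv2.resize(b[120:300,220:400],(360,360))
cv2.imwrite('pics/c4.png',np.hstack([x,y])[:,:,::-1])
for c in('side','top'):
    for n in('head','pivot'):
        for q in arm.mark_of(c,n)[:1]:
            gg=q['centre'][:2]-f[:2]; print(c,n,np.round(q['centre'],3),q['confidence'],np.arctan2(gg[1],-gg[0])/d+f[2]/d)
E
```

```text
t: 9.85
eef_pos: [0.4965, 0.3663, 0.1771]
ee_rot: [3.14, 0.001, -0.771]
force: [-3.7, 3.9, 0.5]
width: 0.0307
gripper_force: 15.0
r 0.21714102483899592 station angle 39.071067249562276 [ 1.79932381e+02  8.55223845e-02 -4.41925010e+01] [0.49646045 0.36626424 0.17706293]
force in tool [-5.40994434 -0.21432533 -0.48256567]
side pivot [0.659 0.213 0.125] 0.63 -166.58281627737404
top head [0.565 0.301 0.119] 0.96 39.514238632085814
top pivot [0.653 0.217 0.12 ] 0.8 95.05451614603172
```

View pics/c4.png

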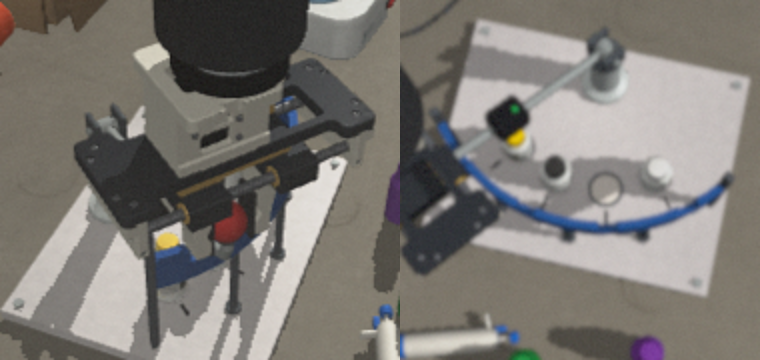

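The head mark reads 39.5°, the tool is at 39.1°, and the rod is in line with the yellow cap at top crop (515,138). The other bottles are still standing. I'll lower slowly and watch the force.

```bash
python3 -m crank '[{"dx":-0.1,"dy":0,"dz":0.2,"wx":0,"wy":0,"wz":0},{"dx":-0.2,"dy":0,"dz":0.4,"wx":0,"wy":0,"wz":0},{"dx":-0.3,"dy":0,"dz":0.6,"wx":0,"wy":0,"wz":0},{"dx":-0.35,"dy":0,"dz":0.8,"wx":0,"wy":0,"wz":0},{"dx":-0.4,"dy":0,"dz":1.0,"wx":0,"wy":0,"wz":0},{"dx":-0.5,"dy":0,"dz":1.2,"wx":0,"wy":0,"wz":0},{"dx":-0.55,"dy":0,"dz":1.4,"wx":0,"wy":0,"wz":0},{"dx":-0.6,"dy":0,"dz":1.6,"wx":0,"wy":0,"wz":0},{"dx":-0.65,"dy":0,"dz":1.8,"wx":0,"wy":0,"wz":0},{"dx":-0.65,"dy":0,"dz":1.8,"wx":0,"wy":0,"wz":0}]'
python3 - <<'E'
from off import *
g=s['eef_pos'][:2]-f[:2]; r=np.hypot(*g); a=np.arctan2(g[1],-g[0])/d+f[2]/d; print('r',r,'station angle',a,s['eef_pos'])
print('force in tool',Rm.T@s['force'])
E
```

```text
t: 11.4
eef_pos: [0.4928, 0.3702, 0.1594]
ee_rot: [3.141, -0.0, -0.771]
force: [-4.0, 2.5, -0.8]
width: 0.0309
gripper_force: 15.0
r 0.22247440593722692 station angle 39.149601901481645 [0.49283879 0.37019098 0.15935595]
force in tool [-4.60009196  1.00947927  0.81648476]
```

```bash
python3 -m crank '[{"dx":-0.05,"dy":0,"dz":0.2,"wx":0,"wy":0,"wz":0},{"dx":-0.1,"dy":0,"dz":0.4,"wx":0,"wy":0,"wz":0},{"dx":-0.15,"dy":0,"dz":0.6,"wx":0,"wy":0,"wz":0},{"dx":-0.2,"dy":0,"dz":0.8,"wx":0,"wy":0,"wz":0},{"dx":-0.25,"dy":0,"dz":0.95,"wx":0,"wy":0,"wz":0},{"dx":-0.25,"dy":0,"dz":1.05,"wx":0,"wy":0,"wz":0},{"dx":-0.3,"dy":0,"dz":1.15,"wx":0,"wy":0,"wz":0},{"dx":-0.3,"dy":0,"dz":1.2,"wx":0,"wy":0,"wz":0},{"dx":-0.3,"dy":0,"dz":1.25,"wx":0,"wy":0,"wz":0},{"dx":-0.3,"dy":0,"dz":1.25,"wx":0,"wy":0,"wz":0}]'
python3 - <<'E'
from off import *
g=s['eef_pos'][:2]-f[:2]; r=np.hypot(*g); a=np.arctan2(g[1],-g[0])/d+f[2]/d; print('r',r,'station angle',a,s['eef_pos'])
print('force in tool',Rm.T@s['force'])
a=save('side','s5.png');b=save('top','t5.png')
x=cv2.resize(a[130:310,200:400],(400,360)); y=cv2.resize(b[120:300,220:400],(360,360))
cv2.imwrite('pics/c5.png',np.hstack([x,y])[:,:,::-1])
E
```

```text
t: 12.65
eef_pos: [0.4909, 0.3722, 0.1471]
ee_rot: [3.142, -0.0, -0.771]
force: [-1.3, -0.3, -1.0]
width: 0.0311
gripper_force: 15.0
r 0.2253099132667227 station angle 39.16925859525691 [0.49085706 0.37222045 0.14708382]
force in tool [-0.75151243  1.12357394  1.03143879]
```

View pics/c5.png

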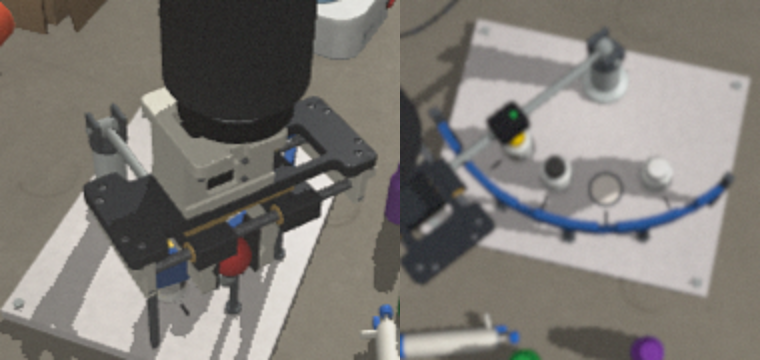

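The arm is low, with the rod in the last notch. The ball still pulls down on the tool (1 N), so it isn't resting yet. I'll ease it down slightly more.

```bash
python3 -m crank '[{"dx":0,"dy":0,"dz":0.05,"wx":0,"wy":0,"wz":0},{"dx":0,"dy":0,"dz":0.05,"wx":0,"wy":0,"wz":0},{"dx":0,"dy":0,"dz":0.1,"wx":0,"wy":0,"wz":0},{"dx":0,"dy":0,"dz":0.1,"wx":0,"wy":0,"wz":0},{"dx":0,"dy":0,"dz":0.15,"wx":0,"wy":0,"wz":0},{"dx":0,"dy":0,"dz":0.15,"wx":0,"wy":0,"wz":0},{"dx":0,"dy":0,"dz":0.15,"wx":0,"wy":0,"wz":0},{"dx":0,"dy":0,"dz":0.15,"wx":0,"wy":0,"wz":0},{"dx":0,"dy":0,"dz":0.15,"wx":0,"wy":0,"wz":0},{"dx":0,"dy":0,"dz":0.15,"wx":0,"wy":0,"wz":0}]'
```

```text
t: 14.0
eef_pos: [0.4908, 0.3725, 0.1457]
ee_rot: [-3.141, 0.0, -0.771]
force: [-1.2, 3.0, 2.9]
width: 0.0308
gripper_force: 15.0
```

The force has turned upward (+2.9 N), so the arm rests on the notch floor. I'll open moderately, then retreat straight up.

```bash
python3 -m crank '[{"dx":0,"dy":0,"dz":0,"wx":0,"wy":0,"wz":0},{"dx":0,"dy":0,"dz":0,"wx":0,"wy":0,"wz":0},{"dx":0,"dy":0,"dz":0,"wx":0,"wy":0,"wz":0},{"dx":0,"dy":0,"dz":0,"wx":0,"wy":0,"wz":0},{"dx":0,"dy":0,"dz":0,"wx":0,"wy":0,"wz":0},{"dx":0,"dy":0,"dz":-1,"wx":0,"wy":0,"wz":0},{"dx":0,"dy":0,"dz":-2.5,"wx":0,"wy":0,"wz":0},{"dx":0,"dy":0,"dz":-5,"wx":0,"wy":0,"wz":0},{"dx":0,"dy":0,"dz":-8,"wx":0,"wy":0,"wz":0},{"dx":0,"dy":0,"dz":-11,"wx":0,"wy":0,"wz":0}]' 5.2 15
python3 -m crank '[{"dx":-1,"dy":0,"dz":-2,"wx":0,"wy":0,"wz":0},{"dx":-4,"dy":0,"dz":-3,"wx":0,"wy":0,"wz":0},{"dx":-7,"dy":0,"dz":-3,"wx":0,"wy":0,"wz":0},{"dx":-10,"dy":0,"dz":-3,"wx":0,"wy":0,"wz":0},{"dx":-12,"dy":0,"dz":-3,"wx":0,"wy":0,"wz":0},{"dx":-12,"dy":0,"dz":-3,"wx":0,"wy":0,"wz":0},{"dx":-12,"dy":0,"dz":-3,"wx":0,"wy":0,"wz":0},{"dx":-12,"dy":0,"dz":-3,"wx":0,"wy":0,"wz":0},{"dx":-12,"dy":0,"dz":-3,"wx":0,"wy":0,"wz":0},{"dx":-12,"dy":0,"dz":-3,"wx":0,"wy":0,"wz":0}]'
python3 - <<'E'
from off import *
a=save('side','s6.png');b=save('top','t6.png')
x=cv2.resize(a[130:310,200:400],(400,360)); y=cv2.resize(b[120:300,220:400],(360,360))
cv2.imwrite('pics/c6.png',np.hstack([x,y])[:,:,::-1])
for c in('side','top'):
    for n in('head','knob','yellow_bottle','black_bottle','white_bottle'):
        for q in arm.mark_of(c,n)[:2]:
            gg=q['centre'][:2]-f[:2]; print(c,n,np.round(q['centre'],3),round(q['confidence'],2),(np.arctan2(gg[1],-gg[0])/d+f[2]/d).round(1))
E
```

```text
t: 15.25
eef_pos: [0.4909, 0.3724, 0.258]
ee_rot: [-3.14, -0.0, -0.771]
force: [0.1, 0.3, 0.2]
width: 0.052
gripper_force: 0.0
t: 16.5
eef_pos: [0.405, 0.4557, 0.2855]
ee_rot: [3.141, -0.0, -0.772]
force: [0.1, 0.3, 0.2]
width: 0.052
gripper_force: 0.0
side head [0.567 0.294 0.102] 0.69 37.6
side knob [0.489 0.376 0.165] 0.92 39.6
side black_bottle [ 0.344  0.256 -0.   ] 0.87 2.6
side black_bottle [0.542 0.251 0.007] 0.37 13.1
top head [0.564 0.297 0.101] 0.84 37.9
top knob [0.493 0.371 0.167] 0.9 39.4
top yellow_bottle [0.563 0.299 0.009] 0.61 38.3
top black_bottle [ 0.37   0.132 -0.003] 0.75 -21.4
top black_bottle [0.341 0.261 0.004] 0.65 3.3
top white_bottle [0.558 0.149 0.005] 0.74 -40.0
```

View pics/c6.png

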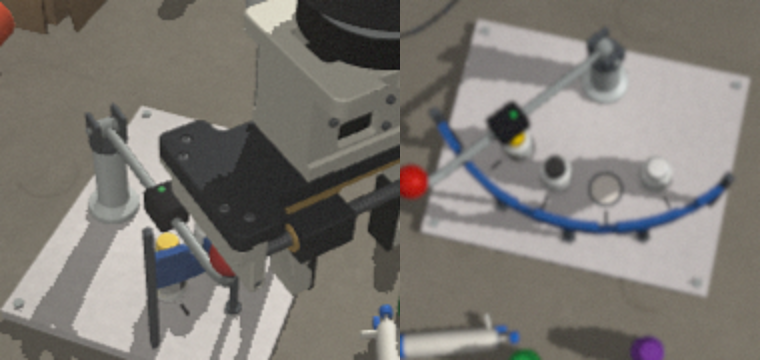

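The arm lies fully down in the last notch: the ball is at z 0.166, the head at 0.102, and the ball at about 39.5°. The head is over the yellow cap at side crop (167,240) and top crop (517,140). All three bottles are standing and the gripper is clear.

```bash
python3 -c "
from station import arm
print(arm.job_done())"
```

```text
the job is handed in; nothing more can be done
None
```

The reading head is over the yellow-capped bottle, with the arm set down gently and fully into the +39° notch, all three bottles standing in their seats, the gripper clear, and the job handed in at about 17 s of the 37 s allowed.

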